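# Seat a turned tool handle against the sprung stop

### The job

Lift the turned wooden tool handle out of the wooden stand and lay it in the two V-rests of the blue jig, brass ferrule towards the red spring plunger and not yet touching it. Then slide it along the rests against the plunger until the ferrule is hard up against the steel stop, and finish while still holding it pressed there with a light but definite push, without ramming it. Leave the bowl, the jar and the mallet where they are.

Things in the scene. Friction and masses are not known exactly. Their poses are not given: they have to be found in the camera images.
- handle: Loose pale wooden handle, 220 mm long, 0.09 to 0.18 kg. Origin mid-length on its axis; x runs along it towards the brass ferrule. Round barrel 28 mm in diameter from x = -108 to +88 mm; ferrule 22 mm in diameter from +88 to its flat end at +110 mm. Starts lying level in the stand, axis 50 mm above the bench, ferrule pointing to the left, within 46 degrees of +y.
- ferrule_end (a point): Centre of the flat brass end face of the handle, 110 mm from the handle's origin.
- stand: Fixed dark wooden stand, base 190 x 80 x 14 mm, origin under its centre on the bench, x along it. V-rests 16 mm thick at x = -75 and +62 mm carry the handle, its middle within 6 mm of the stand's; between them the handle is free to be gripped from above, its underside 22 mm above the base.
- jig: Fixed blue jig, base 12 mm thick, 110 mm wide, x -145 to +185 mm. Origin on the bench on its centre line, x points the way to press, to the plunger. Two aluminium 90-degree V-rests, 14 mm thick, at x = -85 and +40 mm, mouth 37 mm (45 mm outside), carry the handle with its axis 60 mm above the bench, V tops 1 mm below the axis; fingers fit in the gap between. Block at x 121 to 171 mm, 88 mm high.
- jig_axis (a point): Point on the axis of a handle lying in the V-rests, 60 mm above the jig's origin; same axes as the jig. With the handle fully home its origin lies here.
- stop: Fixed steel stop disc, 42 mm in diameter, on the jig; origin at the centre of its face (which looks along the jig's -x), 110 mm from the jig axis point.
- plunger_tip (a point): Rounded nose of the red spring plunger (12 mm in diameter) that stands 20 mm out of the stop's face along the axis.
- plunger (a joint): How far the plunger is pushed in (m): 0 fully out, 0.020 when its nose is flush with the stop's face, which is when the ferrule meets the stop. The spring gives about 3 N at 0 and 8 N at 0.020 and pushes the handle back when let go.
- bowl: Loose turned wooden bowl, 124 mm across, 50 mm high; a bystander. Origin under its centre.
- wax_jar: Loose amber jar, 68 mm across, 75 mm high; a bystander. Origin under its centre.
- mallet: Loose dark turned mallet standing on its head, 80 mm across, 180 mm high; a bystander. Origin under its centre.
Mind the look-alikes: they are no part of the job. What is meant by the handle is not orange, purple or turquoise, and is the larger of those in its own colour.

How it is judged:
On the way:
1. the handle lies in both V-rests, ferrule towards the plunger, plunger still fully out (y of handle in the frame of jig between -0.004 and 0.004 m and z of handle in the frame of jig between 0.056 and 0.0645 m and angle between the x axis of handle and the x axis of jig, either way round below 0.06 rad and x of ferrule_end in the frame of jig between 0.05 and 0.0905 m and value of joint plunger below 0.002 m), for 0.2 s.
At the end, for the whole second after the job is handed in: The handle lies in the V-rests (axis within 4 mm and 0.06 rad of the jig's), the plunger is pushed in 18 mm or more, the ferrule bears on the steel stop with 1.5 to 45 N, and the fingers still hold or push the handle, at rest (y of handle in the frame of jig between -0.004 and 0.004 m and z of handle in the frame of jig between 0.056 and 0.0645 m and angle between the x axis of handle and the x axis of jig, either way round below 0.06 rad and x of ferrule_end in the frame of jig between 0.107 and 0.1125 m and value of joint plunger between 0.018 and 0.0225 m and contact force between handle and stop between 1.5 and 45 N and contact force between the fingers and handle above 2 N and linear speed of handle below 0.01 m/s); the arm keeps its last pose, push and grip.
It fails at once if the handle is rammed against the stop with more than 80 N (contact force between handle and stop above 80 N).
It fails at once if the bowl is moved by more than 30 mm (distance of bowl from where it was at the start of the episode above 0.03 m).
It fails at once if the wax jar is moved by more than 30 mm (distance of wax_jar from where it was at the start of the episode above 0.03 m).
It fails at once if the mallet is moved by more than 30 mm (distance of mallet from where it was at the start of the episode above 0.03 m).
It also fails if it takes over 48 s, if anything falls off the work surface, if the arm or the gripper's body presses on something with over 40 N, if the wrist force passes 120 N, or if a joint passes its speed limit or range.

### The arm

A 6-joint arm with a two-finger parallel gripper is mounted at the origin on the work surface. World frame = base frame: x ahead of the robot, y to its left, z up, the work surface at z = 0. Lengths are in m, angles in rad, forces in N, time in s.
With the tool pointing down it reaches from about 0.3 to 0.875 m from the base axis. Payload 6.4 kg.
Tool frame: the origin (TCP) lies midway between the tips of the shut fingers; the grasp point (between the pads) lies 19 mm behind it; z points along the fingers, y is the line along which they close (so a half turn about z gives the same grasp; the last joint's range is limited). The gripper opens to 85 mm and grips with 20 to 120 N. Pads are 22 mm wide; open, the fingers measure 114 mm over their backs; the gripper's body (76 mm by 85 mm) begins 54 mm behind the grasp point. The pads swing forward as they close: fully open they stand 13 mm farther back than shut.
Start: joints at [0.953, 0.181, 1.607, -0, 1.354, -0.206], TCP at [0.23, 0.527, 0.231] pointing down, gripper open.
Joint ranges: [-2.99, 2.99], [-0.89, 2.07], [0.3, 2.58], [-1.14, 4.28], [0, 2.63], [-3.12, 3.12]. Speed limits (rad/s): [2.57, 2.57, 3.01, 3.14, 3.14, 3.14].

### API

Orientations are given as a unit quaternion [w, x, y, z].
In Python, from bench import sensors, vision, ctrl gives the robot as it stands.
- The arm moves only by the tool carry_out, never from a script. Its argument "deltas" is text: rows parted by semicolons, each of 7 numbers parted by spaces: the shift along the tool's x, y, z in mm, then the turn, a rotation vector about the tool's x, y, z in rad, then the closure, from 0 (fully open) to 1 (shut). In form: tx ty tz ax ay az claw; .... A call has 1 to 12 rows; each row is the pose to reach, as a shift and turn from the pose commanded when the call began, along the tool's axes at that moment; what a row does not reach only later rows make up. A row lasts 1/8 s, in which the tool goes at most 62.5 mm and 10.7 degrees, less where a joint would pass 70% of its speed; a pose out of reach is approached as far as the arm can. A call with a gripper value outside its range is refused whole. The fingers move at their own pace and stop on an object; the grip force is fixed at half the most. Time passes only in rows, so rows that repeat a pose let the fingers close. It gives the time, the measured TCP pose, the force, the opening and the grip force at its end, in the units of the state.
- sensors.get_obs(): the state, without advancing time (a new reading comes with each control period).
- vision.camera(name): name is "side" or "top" or "wrist"; returns the picture (420x560x3 uint8, blue, green, red); there is no depth.
- vision.camera_model(name): a dict with "K" (3x3 intrinsics, pixels), "extrinsics" (4x4, takes a point from world to camera coordinates); the wrist camera has in their place "hand_eye" (4x4, takes a point from camera to tool coordinates, whose origin is the TCP and whose axes are the flange's). Camera axes: x right, y down, z forward; pixel columns grow to the right and rows downward; lengths in m; the calibration is good to about 2 mm. A picture is of the moment at which its call begins: read the wrist's pose just before it. camera_model takes no time and is no camera call.
- ctrl.hand_in(): hands the job in; it is judged then, once.
The state is a dict: "time_s": time; "q": joint angles; "dq": joint speeds; "joint_efforts": joint torques, N m; "eef_pos": TCP position; "eef_rot": TCP orientation; "wrist_force": force on the tool from outside, world axes, zero at the start; "torque": the same for the moment, N m; "opening": opening from 0.0 (shut) to 1.0 (fully open); "grasp_force": force on a finger pad.
Only numpy, scipy, OpenCV 4.12 (cv2) and the standard library are available. Lean on these libraries where they do the work, as an engineer would, in place of code of your own. Each camera call takes 0.05 s, during which the arm holds its last target. There are 200 camera calls.

## Working session

There is one attempt and no reset: what is moved stays moved. The work goes in short steps, Python scripts to look and compute and a tool call to move; the robot and the scene stay as the last step left them, time stands still between calls to the robot, and variables do not carry over. Pictures are saved under pics/ and viewed, at most 10 in all, crops included, and the job is handed in when it is done.

Besides the shell and the picture viewer there is one more tool, called after ">>>" as name(argument=value, ...), one argument or row to a line, values as JSON. carry_out: Moves the arm, as the interface text tells. Its arguments: {"type":"object","properties":{"deltas":{"type":"string"}},"required":["deltas"]}

```bash
mkdir -p pics
cat > h.py <<'E'
import numpy as np,cv2
from bench import sensors,vision,ctrl
from scipy.spatial.transform import Rotation as R
def T():
    o=sensors.get_obs();q=o['eef_rot'];M=np.eye(4);M[:3,:3]=R.from_quat([q[1],q[2],q[3],q[0]]).as_matrix();M[:3,3]=o['eef_pos'];return M
def ray(name,uv,M=None):
    m=vision.camera_model(name);K=np.array(m['K']);
    C=np.linalg.inv(np.array(m['extrinsics'])) if name!='wrist' else M@np.array(m['hand_eye'])
    d=C[:3,:3]@np.linalg.inv(K)@np.array([uv[0],uv[1],1.]);return C[:3,3],d
def atz(name,uv,z,M=None):
    c,d=ray(name,uv,M);return c+d*(z-c[2])/d[2]
def proj(name,p,M=None):
    m=vision.camera_model(name);K=np.array(m['K'])
    E=np.array(m['extrinsics']) if name!='wrist' else np.linalg.inv(M@np.array(m['hand_eye']))
    v=K@(E@np.append(p,1))[:3];return v[:2]/v[2]
E
python3 - <<'E'
from h import *
for n in('top','side'):
    im=vision.camera(n);cv2.imwrite(f'pics/{n}0.png',im)
    print(n,np.round(ray(n,(280,210)),3).tolist(),vision.camera_model(n)['K'][0][0])
o=sensors.get_obs();print(o['time_s'],o['eef_pos'],o['eef_rot'],o['opening'])
E
```

```text
top [[0.239, -0.066, 1.318], [0.199, 0.012, -0.98]] 452.67550149050066
side [[-0.127, -0.955, 0.693], [0.502, 0.712, -0.491]] 398.9049743301202
0.1 [0.22983307 0.52650781 0.23045649] [-3.29165448e-04  2.04453472e-01  9.78875944e-01 -7.46141422e-04] 1.002625346574139
```

View pics/top0.png

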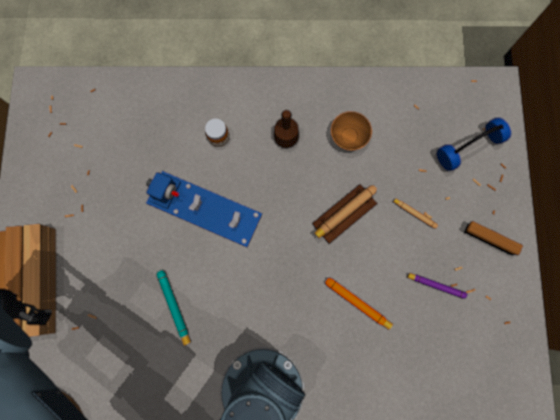

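View pics/side0.png

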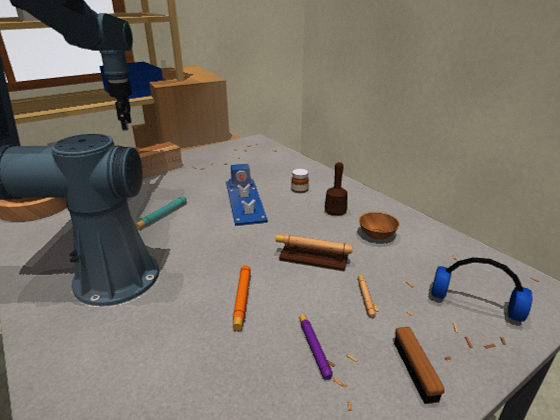

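Top view candidates: pale handle in the stand (346,211), small pale one (415,213), orange (358,303), purple (437,286), turquoise (173,307). The larger pale one, in the dark stand, is the one I want. I'll check it in a close crop, with the jig beside it.

Run:
```python
import cv2,numpy as np
im=cv2.imread('pics/top0.png')
a=cv2.resize(im[160:260,140:270],None,fx=6,fy=5.9,interpolation=2)[:, :780]
a=cv2.resize(im[165:250,140:270],None,fx=6,fy=6,interpolation=cv2.INTER_CUBIC)
b=cv2.resize(im[175:250,300:400],None,fx=8,fy=8,interpolation=cv2.INTER_CUBIC)
cv2.imwrite('pics/jig.png',a);cv2.imwrite('pics/hand.png',b)
```

```text
(no output)
```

View pics/jig.png

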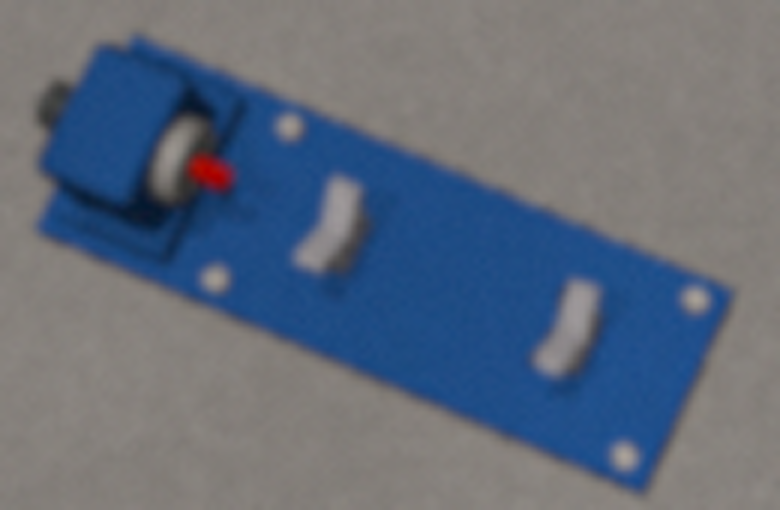

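View pics/hand.png

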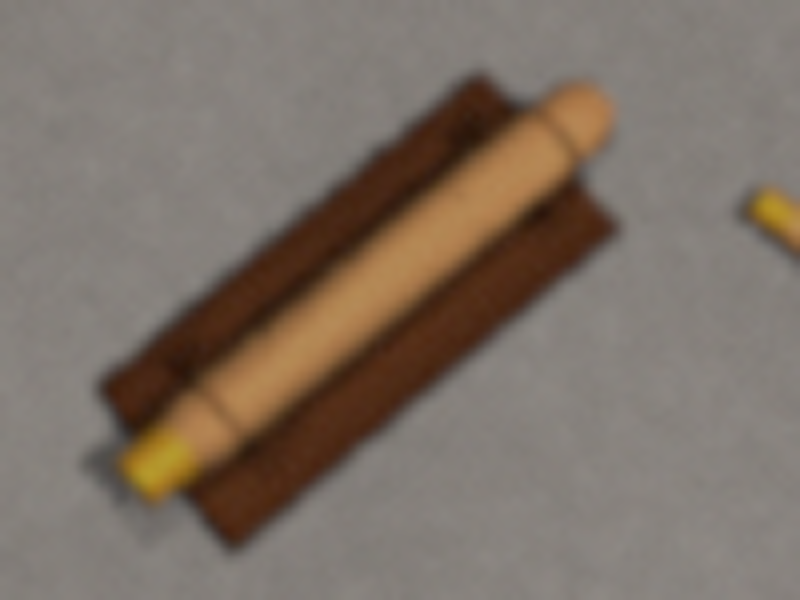

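The crops show the pale handle with its brass ferrule at crop (137,482) and butt at (600,98). The jig base corners are at (135,35), (735,290), (645,493) and (40,230), with the red nose at (232,180).

Run:
```python
from h import *
J=lambda x,y:(140+(x+.5)/6-.5,165+(y+.5)/6-.5)
H=lambda x,y:(300+(x+.5)/8-.5,175+(y+.5)/8-.5)
a,b,c,d=[atz('top',J(*p),.012)[:2] for p in[(135,35),(735,290),(645,493),(40,230)]]
print('sizes',[round(np.linalg.norm(v),4) for v in(a-b,b-c,c-d,d-a)])
ax=(a+d-b-c);ax/=np.linalg.norm(ax);ctr=(a+b+c+d)/4;org=ctr-ax*.020
print('jig org',org,'yaw',np.arctan2(ax[1],ax[0]))
n=atz('top',J(232,180),.06)[:2];nn=np.array([-ax[1],ax[0]])
for p,z in [((232,180),.06),((345,180),.059),((312,270),.059),((585,283),.059),((550,372),.059)]:
    v=atz('top',J(*p),z)[:2]-org;print(v@ax,v@nn)
f=atz('top',H(137,482),.05)[:2];e=atz('top',H(600,98),.05)[:2]
h=f-e;print('handle',f,e,np.linalg.norm(h),'yaw',np.arctan2(h[1],h[0]),'mid',(f+e)/2, f-.11*h/np.linalg.norm(h))
s=[atz('top',H(*p),.014)[:2] for p in[(480,72),(618,228),(235,548),(102,388)]]
print('stand',sum(s)/4,[np.linalg.norm(s[i]-s[i-1]) for i in range(4)],np.arctan2(*((s[2]+s[3]-s[0]-s[1])[::-1])))
M=T();print(np.round(M,3));print([np.round(atz('top',p,0),3).tolist() for p in[(350,135),(218,138),(287,138)]])
```

```text
sizes [np.float64(0.3279), np.float64(0.1086), np.float64(0.3271), np.float64(0.108)]
jig org [0.50317363 0.15629738] yaw 1.1633199710821442
0.09201524103753839 -0.0003711573183485181
0.042909935149628015 -0.02185908350070386
0.03834280385131025 0.023848886775083206
-0.08287437531259575 -0.021717799585051586
-0.08551916658134187 0.023584152150840653
handle [ 0.42568065 -0.15399564] [ 0.56574355 -0.32298045] 0.21948458289115616 yaw 2.262882307607854 mid [ 0.4957121  -0.23848804] [ 0.49587656 -0.23868646]
stand [ 0.49576936 -0.23922575] [np.float64(0.18538087738228382), np.float64(0.07697046503596802), np.float64(0.18614360149354497), np.float64(0.07559467243491383)] 2.2662833190605234
[[-0.916  0.4   -0.001  0.23 ]
 [ 0.4    0.916 -0.001  0.527]
 [ 0.    -0.002 -1.     0.23 ]
 [ 0.     0.     0.     1.   ]]
[[0.743, -0.264, 0.0], [0.733, 0.142, 0.0], [0.733, -0.07, 0.0]]
```

```bash
cat >> h.py <<'E'
JO=np.array([.5032,.1563]);JY=1.1633;HM=np.array([.4958,-.2387]);HY=2.263
def go(p,phi):
    M=T();D=M[:3,:3].T@(np.array(p)-M[:3,3])
    c,s=np.cos(phi),np.sin(phi);G=np.array([[c,s,0],[s,-c,0],[0,0,-1]])
    r=R.from_matrix(M[:3,:3].T@G).as_rotvec();print('mm',np.round(D*1e3,1),'rot',np.round(r,4),'t',sensors.get_obs()['time_s'])
def along(o,yaw,x,z,y=0): return [o[0]+x*np.cos(yaw)-y*np.sin(yaw),o[1]+x*np.sin(yaw)+y*np.cos(yaw),z]
E
python3 - <<'E'
from h import *
go(along(HM,HY,-.008,.13),HY)
E
```

```text
mm [-557.2 -598.2  101.2] rot [-0.0016  0.      0.4668] t 0.1
```

>>> carry_out(
  deltas="-279 -299 20 0 0 0.23 0;-279 -299 20 0 0 0.23 0;-279 -299 20 0 0 0.23 0;-279 -299 20 0 0 0.23 0;-557 -598 60 0 0 0.467 0;-557 -598 60 0 0 0.467 0;-557 -598 60 0 0 0.467 0;-557 -598 60 0 0 0.467 0;-557 -598 60 0 0 0.467 0;-557 -598 60 0 0 0.467 0;-557 -598 60 0 0 0.467 0;-557 -598 60 0 0 0.467 0",
)

```text
time_s: 1.6
eef_pos: [0.4784, -0.1807, 0.1767]
eef_rot: [-0.0, 0.426, 0.905, 0.0]
wrist_force: [1.2, 0.7, 1.2]
opening: 1.002
grasp_force: 0.0
```

Run:
```python
from h import *
go(along(HM,HY,-.008,.12),HY)
```

```text
mm [-63.8 -23.6  56.6] rot [ 0.0001 -0.0003 -0.0008] t 1.6
```

>>> carry_out(
  deltas="-64 -24 57 0 0 0 0;-64 -24 57 0 0 0 0;-64 -24 57 0 0 0 0;-64 -24 57 0 0 0 0",
)

```text
time_s: 2.1
eef_pos: [0.5005, -0.2425, 0.1205]
eef_rot: [-0.0, 0.425, 0.905, 0.0]
wrist_force: [0.0, 0.2, -0.0]
opening: 1.0
grasp_force: 0.0
```

Run:
```python
from h import *
M=T();im=vision.camera('wrist');cv2.imwrite('pics/w1.png',im);np.save('M1.npy',M)
go(along(HM,HY,-.008,.12),HY)
for x in(-.1,-.05,0,.05,.088,.11):print(x,proj('wrist',along(HM,HY,x,.05),M).round(1))
```

```text
mm [-1.9 -1.5  0.9] rot [0.0003 0.0007 0.0006] t 2.15
-0.1 [278.  326.9]
-0.05 [277.9 273. ]
0 [277.8 212. ]
0.05 [277.6 142.5]
0.088 [277.5  82.7]
0.11 [277.5  44.9]
```

View pics/w1.png

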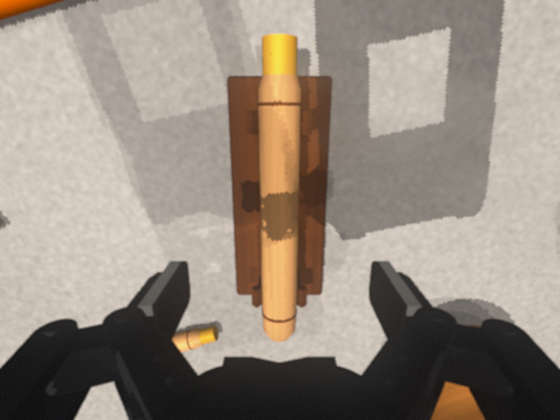

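The wrist view shows the handle along column 280, ferrule end at (280,35), within 2 to 3 mm of the estimate. It lies parallel to the tool and centred, so I go down and grip.

>>> carry_out(
  deltas="-2 -1 45 0 0 0 0;-2 -1 75 0 0 0 0;-2 -1 90 0 0 0 0;-2 -1 90 0 0 0 0;-2 -1 90 0 0 0 0;-2 -1 90 0 0 0 1;-2 -1 90 0 0 0 1;-2 -1 90 0 0 0 1;-2 -1 90 0 0 0 1;-2 -1 90 0 0 0 1;-2 -1 90 0 0 0 1;-2 -1 90 0 0 0 1",
)

```text
time_s: 3.65
eef_pos: [0.5023, -0.245, 0.0308]
eef_rot: [0.001, 0.425, 0.905, 0.001]
wrist_force: [4.2, 4.1, 2.8]
opening: 0.309
grasp_force: 58.9
```

>>> carry_out(
  deltas="0 0 -20 0 0 0 1;0 0 -60 0 0 0 1;0 0 -110 0 0 0 1;0 0 -110 0 0 0 1;0 0 -110 0 0 0 1",
)

```text
time_s: 4.28
eef_pos: [0.5006, -0.2451, 0.1394]
eef_rot: [-0.0, 0.425, 0.905, 0.0]
wrist_force: [-0.2, -0.1, -1.3]
opening: 0.311
grasp_force: 59.1
```

Run:
```python
from h import *
o=sensors.get_obs();print(o['opening'],o['wrist_force'],o['torque'],o['eef_pos'])
go(along(JO,JY,-.040,.14),JY)
```

```text
0.3105703613638328 [-0.20067996 -0.0968807  -1.31040804] [-0.0235934   0.02984496 -0.00556017] [ 0.50059675 -0.2450872   0.13942931]
mm [289.3 222.5  -0.4] rot [-8.0000e-04 -7.0000e-04  1.0994e+00] t 4.275
```

>>> carry_out(
  deltas="289 222 -10 0 0 1.1 1;289 222 -10 0 0 1.1 1;289 222 -10 0 0 1.1 1;289 222 -10 0 0 1.1 1;289 222 -10 0 0 1.1 1;289 222 -10 0 0 1.1 1;289 222 -10 0 0 1.1 1;289 222 -10 0 0 1.1 1;289 222 -10 0 0 1.1 1;289 222 -10 0 0 1.1 1;289 222 -10 0 0 1.1 1;289 222 -10 0 0 1.1 1",
)

```text
time_s: 5.78
eef_pos: [0.4878, 0.1182, 0.1501]
eef_rot: [0.0, 0.836, 0.549, 0.0]
wrist_force: [0.8, -0.2, -1.8]
opening: 0.309
grasp_force: 59.2
```

Run:
```python
from h import *
M=T();im=vision.camera('wrist');cv2.imwrite('pics/w2.png',im);np.save('M2.npy',M)
go(along(JO,JY,-.040,.09),JY)
for x,y,z in[(.110,0,.06),(.09,0,.06),(.047,.0225,.059),(.047,-.0225,.059),(-.078,.0225,.059),(-.078,-.0225,.059),(.121,.055,.012),(.121,-.055,.012),(-.145,.055,.012),(-.145,-.055,.012)]:print(x,y,proj('wrist',along(JO,JY,x,z,y),M).round(1))
```

```text
mm [ 0.9 -0.9 60.2] rot [ 0.0001 -0.     -0.0011] t 5.825
0.11 0 [278.8  -9.9]
0.09 0 [278.9  24.7]
0.047 0.0225 [247.6  93.1]
0.047 -0.0225 [310.5  92.9]
-0.078 0.0225 [252.4 252.4]
-0.078 -0.0225 [306.3 252.3]
0.121 0.055 [209.2  -3.1]
0.121 -0.055 [348.4  -3.4]
-0.145 0.055 [226.7 291.2]
-0.145 -0.055 [332. 291.]
```

View pics/w2.png

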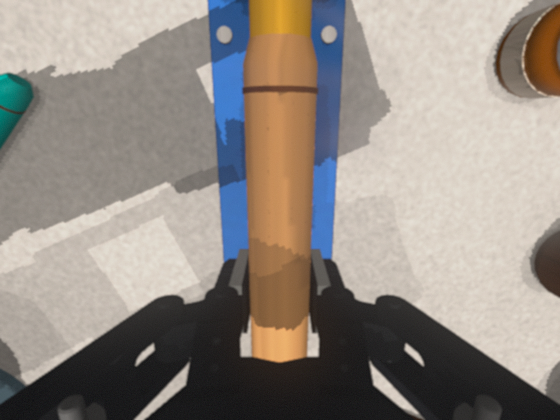

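Run:
```python
from h import *
M=np.load('M2.npy');a=np.array([np.cos(JY),np.sin(JY)]);n=np.array([-a[1],a[0]])
for nm,p,z in[('jigL',(210,5),.012),('jigR',(346,5),.012),('jigL',(224,255),.012),('jigR',(332,255),.012),('scrL',(224.5,35),.012),('scrR',(329,35),.012),('hL',(244,90),.17),('hR',(317,90),.17),('hL',(249,240),.17),('hR',(312,240),.17),('ferr',(281,35),.181),('tcp',None,0)]:
    v=(atz('wrist',p,z,M)[:2] if p else M[:2,3])-JO;print(nm,round(v@a*1e3,1),round(v@n*1e3,1))
```

```text
jigL 115.4 54.7
jigR 115.2 -53.5
jigL -103.4 55.6
jigR -103.6 -52.9
scrL 94.1 44.4
scrR 93.9 -40.9
hL 42.2 13.2
hR 42.1 -14.2
hL -18.8 13.2
hR -18.9 -14.1
ferr 58.3 -0.6
tcp -41.1 -0.9
```

>>> carry_out(
  deltas="0 -1.5 40 0 0 0 1;0 -1.5 70 0 0 0 1;0 -1.5 90 0 0 0 1;0 -1.5 100 0 0 0 1;0 -1.5 104 0 0 0 1;0 -1.5 106 0 0 0 1;0 -1.5 107 0 0 0 1;0 -1.5 107 0 0 0 1",
)

```text
time_s: 6.82
eef_pos: [0.4867, 0.1194, 0.0436]
eef_rot: [0.0, 0.836, 0.549, 0.0]
wrist_force: [0.6, -0.2, -1.5]
opening: 0.306
grasp_force: 59.2
```

>>> carry_out(
  deltas="0 0 1 0 0 0 1;0 0 2 0 0 0 1;0 0 2.5 0 0 0 1;0 0 2.5 0 0 0 1",
)

```text
time_s: 7.32
eef_pos: [0.4864, 0.1194, 0.041]
eef_rot: [0.0, 0.836, 0.549, 0.0]
wrist_force: [-2.4, -0.1, 5.7]
opening: 0.308
grasp_force: 59.9
```

Contact with the rests felt. I'll let go so it settles in the Vs, then look.

>>> carry_out(
  deltas="0 0 0 0 0 0 0.5;0 0 0 0 0 0 0.5;0 0 0 0 0 0 0.5;0 0 0 0 0 0 0.5;0 0 0 0 0 0 0.5",
)

```text
time_s: 7.95
eef_pos: [0.4863, 0.1194, 0.0406]
eef_rot: [-0.0, 0.836, 0.549, -0.0]
wrist_force: [0.3, -0.4, 0.5]
opening: 0.5
grasp_force: 0.0
```

Run:
```python
from h import *
M=T();w=vision.camera('wrist');np.save('M3.npy',M);t=vision.camera('side')
b=t[150:240,200:290];cv2.imwrite('pics/c3.png',np.hstack([w[:,60:460],cv2.resize(b,(400,420),interpolation=2)]))
print(sensors.get_obs()['opening'],sensors.get_obs()['wrist_force'],M[:3,3])
```

```text
0.4958545996061591 [ 0.46894112  1.65852718 -0.57070435] [0.48629054 0.11936201 0.0406024 ]
```

View pics/c3.png

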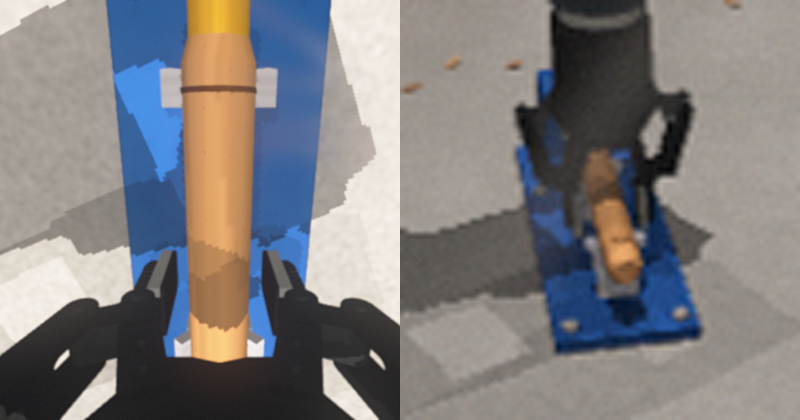

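The handle lies centred in both V-rests: at crop row 90 the barrel spans 184 to 256 and the V 161 to 277. The ferrule shoulder is at row 35, so the ferrule end is about 81 mm along the jig. Now I regrip and slide.

>>> carry_out(
  deltas="0 0 0 0 0 0 1;0 0 0 0 0 0 1;0 0 0 0 0 0 1;0 0 0 0 0 0 1;0 0 0 0 0 0 1;4 0 0 0 0 0 1;8 0 0 0 0 0 1;12 0 0 0 0 0 1;15 0 0 0 0 0 1;18 0 0 0 0 0 1;20 0 0 0 0 0 1;20 0 0 0 0 0 1",
)

```text
time_s: 9.55
eef_pos: [0.4931, 0.1358, 0.0408]
eef_rot: [0.001, 0.836, 0.549, -0.002]
wrist_force: [-7.1, -9.4, 10.4]
opening: 0.309
grasp_force: 59.4
```

```bash
cat > f.py <<'E'
from h import *
o=sensors.get_obs();M=T();a=M[:3,:3];v=M[:2,3]-JO
print('F tool',np.round(a.T@np.array(o['wrist_force']),1),'grip',o['grasp_force'],'tcp jig x',v@[np.cos(JY),np.sin(JY)]*1e3,'y',v@[-np.sin(JY),np.cos(JY)]*1e3,'z',M[2,3],'t',o['time_s'])
E
python3 f.py
```

```text
F tool [-11.5  -2.9 -10.4] grip 59.40997302532196 tcp jig x -22.770988439707363 y 1.1507876825833114 z 0.040782067638638016 t 9.55
```

>>> carry_out(
  deltas="2 0 -0.5 0 0 0 1;4 0 -0.5 0 0 0 1;5 0 -0.5 0 0 0 1;5 0 -0.5 0 0 0 1;5 0 -0.5 0 0 0 1",
)

```text
time_s: 10.18
eef_pos: [0.4951, 0.1405, 0.0408]
eef_rot: [0.0, 0.836, 0.549, -0.002]
wrist_force: [-6.0, -9.3, 6.4]
opening: 0.311
grasp_force: 59.0
```

```bash
python3 f.py
```

```text
F tool [-10.9  -1.8  -6.3] grip 59.03684914112091 tcp jig x -17.704724131022104 y 1.186463053115038 z 0.04081203470175199 t 10.175
```

>>> carry_out(
  deltas="1 0 0 0 0 0 1;2 0 0 0 0 0 1;3 0 0 0 0 0 1;3 0 0 0 0 0 1;3 0 0 0 0 0 1",
)

```text
time_s: 10.8
eef_pos: [0.4962, 0.143, 0.0408]
eef_rot: [0.001, 0.836, 0.549, -0.002]
wrist_force: [-6.0, -10.3, 6.1]
opening: 0.306
grasp_force: 59.1
```

```bash
python3 f.py
```

```text
F tool [-11.8  -1.4  -6.1] grip 59.08594787120819 tcp jig x -14.980095350900214 y 1.1784700784575382 z 0.04082252770126338 t 10.8
```

>>> carry_out(
  deltas="0.5 0 0 0 0 0 1;1 0 0 0 0 0 1;1.5 0 0 0 0 0 1;1.5 0 0 0 0 0 1",
)

```text
time_s: 11.3
eef_pos: [0.4967, 0.1442, 0.0408]
eef_rot: [0.001, 0.836, 0.549, -0.002]
wrist_force: [-6.2, -11.2, 6.2]
opening: 0.309
grasp_force: 59.1
```

```bash
python3 f.py
```

```text
F tool [-12.8  -1.3  -6.2] grip 59.11354601383209 tcp jig x -13.655422028635643 y 1.2076207261739036 z 0.04080756631716628 t 11.3
```

>>> carry_out(
  deltas="0.5 0 0 0 0 0 1;1 0 0 0 0 0 1;1.5 0 0 0 0 0 1;1.5 0 0 0 0 0 1",
)

```text
time_s: 11.8
eef_pos: [0.4972, 0.1455, 0.0408]
eef_rot: [0.001, 0.836, 0.549, -0.003]
wrist_force: [-6.4, -11.4, 7.2]
opening: 0.306
grasp_force: 59.1
```

```bash
python3 f.py
```

```text
F tool [-13.   -1.4  -7.2] grip 59.13726210594177 tcp jig x -12.246580322133292 y 1.1950252396819276 z 0.0408302589614738 t 11.8
```

>>> carry_out(
  deltas="0.5 0 0 0 0 0 1;1 0 0 0 0 0 1;1.5 0 0 0 0 0 1;1.5 0 0 0 0 0 1",
)

```text
time_s: 12.3
eef_pos: [0.4978, 0.1468, 0.0408]
eef_rot: [0.001, 0.836, 0.549, -0.003]
wrist_force: [-7.3, -12.8, 8.4]
opening: 0.308
grasp_force: 59.2
```

```bash
python3 f.py
```

```text
F tool [-14.7  -1.6  -8.3] grip 59.16200637817383 tcp jig x -10.848433752261698 y 1.1932690827461752 z 0.04081900529625317 t 12.3
```

>>> carry_out(
  deltas="0.5 0 0 0 0 0 1;1 0 0 0 0 0 1;1.5 0 0 0 0 0 1;1.5 0 0 0 0 0 1",
)

```text
time_s: 12.8
eef_pos: [0.4983, 0.1481, 0.0408]
eef_rot: [0.001, 0.836, 0.549, -0.003]
wrist_force: [-6.7, -12.3, 8.1]
opening: 0.31
grasp_force: 59.2
```

```bash
python3 f.py
```

```text
F tool [-14.   -1.3  -8. ] grip 59.18316185474396 tcp jig x -9.461933282142553 y 1.2060059516970045 z 0.040783050209585156 t 12.8
```

>>> carry_out(
  deltas="0.5 0 0 0 0 0 1;1 0 0 0 0 0 1;1.5 0 0 0 0 0 1;1.5 0 0 0 0 0 1",
)

```text
time_s: 13.3
eef_pos: [0.4988, 0.1491, 0.0408]
eef_rot: [0.001, 0.836, 0.549, -0.003]
wrist_force: [-7.8, -14.8, 9.1]
opening: 0.307
grasp_force: 59.3
```

```bash
python3 f.py
python3 - <<'E'
from h import *
M=T();w=vision.camera('wrist');cv2.imwrite('pics/w5.png',w)
for x,z in((.11,.081),(.088,.074),(.088,.071)):print(x,proj('wrist',along(JO,JY,x,z),M))
E
```

```text
F tool [-16.8  -1.3  -9. ] grip 59.27495777606964 tcp jig x -8.406880496249952 y 1.2175693714176523 z 0.04079806722735929 t 13.3
0.11 [287.14829918 -49.52633497]
0.088 [286.13417615  43.89676751]
0.088 [285.94726103  45.73432449]
```

View pics/w5.png

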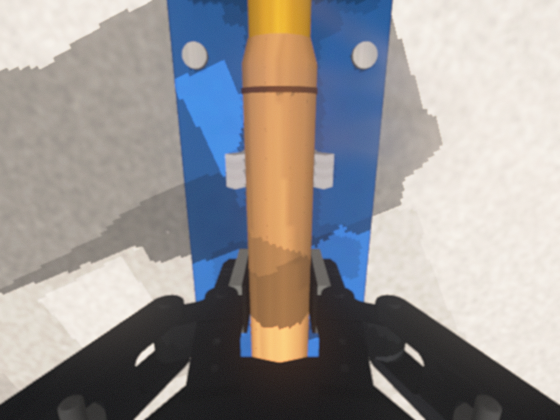

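The wrist view has the shoulder at row 35 and the near V at rows 152 to 188, so the ferrule is about at the stop. The force has begun to climb, so I press in small steps.

>>> carry_out(
  deltas="0.5 0 0 0 0 0 1;1 0 0 0 0 0 1;1 0 0 0 0 0 1",
)

```text
time_s: 13.72
eef_pos: [0.4987, 0.1491, 0.0408]
eef_rot: [0.001, 0.835, 0.55, -0.004]
wrist_force: [-9.7, -18.9, 10.6]
opening: 0.304
grasp_force: 59.4
```

```bash
python3 f.py
```

```text
F tool [-21.3  -1.4 -10.4] grip 59.4408255815506 tcp jig x -8.3745297180754 y 1.2543225081353657 z 0.04077005569677365 t 13.725
```

>>> carry_out(
  deltas="0.5 0 0 0 0 0 1;1 0 0 0 0 0 1;1.5 0 0 0 0 0 1;1.5 0 0 0 0 0 1;1.5 0 0 0 0 0 1;1.5 0 0 0 0 0 1",
)

```text
time_s: 14.48
eef_pos: [0.4988, 0.1491, 0.0408]
eef_rot: [0.002, 0.835, 0.55, -0.005]
wrist_force: [-12.1, -25.6, 15.4]
opening: 0.308
grasp_force: 59.9
```

```bash
python3 f.py
```

```text
F tool [-28.5  -1.  -15.1] grip 59.86741483211517 tcp jig x -8.3820067032527 y 1.2227207750452325 z 0.04075855307972223 t 14.475
```

The tool has stalled with 28 N of push. About 14 N of that is spring and friction, so the stop carries about 13 N.

```bash
python3 -c "
from bench import ctrl;print(ctrl.hand_in())"
```

```text
the job is handed in; nothing more can be done
None
```

I laid the handle in both V-rests and slid it home, and handed the job in still gripped, with an estimated 13 N on the steel stop; the hand-in gave no verdict.

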